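# Stand two mounting angles up in the corners of a printer frame

### The arm

A 6-joint arm with a two-finger parallel gripper is mounted at the origin on the work surface. World frame = base frame: x ahead of the robot, y to its left, z up, the work surface at z = 0. Lengths are in m, angles in rad, forces in N, time in s.
With the tool pointing down it reaches from about 0.275 to 0.85 m from the base axis. Payload 19 kg.
Tool frame: the origin (TCP) lies midway between the tips of the shut fingers; the grasp point (between the pads) lies 19 mm behind it; z points along the fingers, y is the line along which they close (so a half turn about z gives the same grasp; the last joint's range is limited). The gripper opens to 85 mm and grips with 20 to 120 N. Pads are 22 mm wide; open, the fingers measure 114 mm over their backs; the gripper's body (76 mm by 85 mm) begins 54 mm behind the grasp point. The pads swing forward as they close: fully open they stand 13 mm farther back than shut.
Start: joints at [1.154, 0.15, 1.437, -0, 1.554, -0.134], TCP at [0.16, 0.552, 0.231] pointing down, gripper open.
Joint ranges: [-2.8, 2.8], [-0.68, 2.1], [0.12, 2.68], [-1.39, 4.53], [0.16, 2.79], [-2.81, 2.81]. Speed limits (rad/s): [1.89, 1.89, 2.22, 3.01, 3.01, 3.01].

### API

Orientations are given as a unit quaternion [x, y, z, w].
In Python, from station import ctrl, camera, finish_job, regions_of, spot_point gives the robot as it stands. Calls block until the motion is done:
- ctrl.move_to(position, orientation): joint-space move of the TCP to a pose.
- ctrl.line_to(position, rotation=None, speed=0.15, max_force=None): straight line of the TCP; rotation=None keeps the orientation; speed is the mean speed in m/s. With max_force (N) it stops when the force on the tool has changed by that much, and returns True; else False.
- ctrl.movej(angles): joint-space move.
- ctrl.move_gripper(opening, newtons=None): finger opening in m; newtons is the grip in N (None keeps the last); returns when the fingers have stopped.
- ctrl.wait(seconds).
- ctrl.solve_ik(position, orientation): joint angles nearest the present ones, or None.
- camera(name): name is "scene" or "side" or "wrist"; returns a dict with "img" (480x640x3 uint8, red, green, blue), "mtx" (3x3 intrinsics, pixels), "pose" (4x4, takes a point from camera to world coordinates). Camera axes: x right, y down, z forward; pixel columns grow to the right and rows downward; lengths in m; the calibration is good to about 2 mm. A picture is of the moment at which its call begins. There is no depth.
A pose or a line that the arm cannot do raises ctrl.MotionError and nothing moves.
- finish_job(): hands the job in; it is judged then, once.
Trained networks look in a picture, given as the dict that the camera call returned (one of the last four; its "shot" number tells which), for a name from the list of things; names that differ only in an ending like _2 or _b are one class to them, and where a whole thing is asked for, a point or a joint stands for the part that bears it (a point fixed in the world has none). Each returns a list of dicts, best first, with "confidence" (0 to 1); they miss things now and then, are a little off and sometimes report something else, mostly with a low value. They report only what shows in the picture. A call takes as long as a camera call. They do not tell look-alikes from the thing itself.
- regions_of(name, picture): "mask" (480x640 bool, what is visible of it) and "rect" ([left, top, right, bottom] in pixels, round what is visible of it).
- spot_point(name, picture): "point" ([column, row] in pixels: a listed point, or the origin of a listed thing).
Readings, each from a call of its own:
- ctrl.get_clock(): time.
- ctrl.get_q(): joint angles.
- ctrl.get_dq(): joint speeds.
- ctrl.get_joint_torque(): joint torques, N m.
- ctrl.get_eef_pos(): TCP position.
- ctrl.get_eef_rot(): TCP orientation.
- ctrl.get_wrist_force(): force on the tool from outside, world axes, zero at the start.
- ctrl.get_ft_torque(): the same for the moment, N m.
- ctrl.get_grip_width(): finger opening in m.
- ctrl.get_gripper_force(): force on a finger pad.
Only numpy, scipy, OpenCV 4.12 (cv2) and the standard library are available. Lean on these libraries where they do the work, as an engineer would, in place of code of your own. Each camera call takes 0.05 s, during which the arm holds its last target. There are 200 camera calls.

### The job

Two mounting angles lie flat on the table in front of the printer frame, flange upward; stand both of them up against the near face of the frame's front cross-beam so that they can be screwed on: bare edge down on the table, plate flush against the face of the beam, flange over the top of the beam. The wide one with the round opening goes right into the left-hand corner (as the robot sees it), its side against the side rail, and the narrow one with the slot into the right-hand corner likewise. Leave the carton, the glue stick, the screwdriver and the wrench as they are.

Things in the scene. Friction and masses are not known exactly. Their poses are not given: they have to be found in the camera images.
- motor_mount_plate (a point): WIDE angle (loose, black, 0.14-0.27 kg): an L of 8 mm plate with a round 22 mm opening. Plate 90 mm wide (own y), 69.5 mm long (x); a flange 90 mm wide, 8 mm thick stands on its +x edge, 38 mm high from the plate's underside; the -x edge is bare. Point: centre of the plate, mid-thickness, 34.75 mm from either end. Starts flat: z (flange direction) up, flange on the robot's side, yaw within 52 deg.
- motor_mount_flange (a point): Middle of the wide angle's flange: mid-thickness (8 mm), mid-width, 30.75 mm along x and 19 mm along z from the plate's centre, 23 mm above the table while it lies flat. Same axes. Gripped firmly by the flange from above, the angle can be carried level. Standing as asked, x points up and z points through the beam, away from the robot.
- idler_mount_plate (a point): NARROW angle (loose, black, 0.09-0.18 kg): as the wide one but 60 mm wide (own y), with a slot of 34 by 8 mm in its plate; same 69.5 mm length, 8 mm thickness, flange, axes and point (the plate's centre). Starts flat as the wide one does; which of the two lies on the left and which on the right changes.
- idler_mount_flange (a point): Middle of the narrow angle's flange: 30.75 mm along x and 19 mm along z from its plate's centre. Same axes, and it is pinched the same way.
- frame: Printer base frame, bare aluminium profiles 30 mm wide and 60 mm tall on edge, lying on the table, immovable; place and yaw (within 7 deg) change. Origin: on the table, under the middle of the front cross-beam. x away from the robot, y to the left along the beam. Beam 360 mm long between the side rails, 30 mm deep: near face at x = -15 mm, far face at +15 mm. A rear beam lies 180 mm behind it.
- left_corner (a point): Left inner corner of the frame at table height: where the front beam's near face meets the left side rail's inner face (x = -15, y = +180 mm from the frame's origin). The rail is 30 mm thick, 60 mm tall and runs 50 mm from this corner towards the robot. Axes as the frame.
- right_corner (a point): Right inner corner likewise (x = -15, y = -180 mm from the frame's origin). An angle standing as asked has its plate's centre 4 mm before the beam's face and 35 mm above the table; its flange's underside is 1.5 mm above the beam's top and its end level with the beam's far face. It leans against the beam and stays by itself.
- carton: Bystander: small closed cardboard carton, 60 (x) by 42 (y) by 40 mm tall, loose on the table between the two angles. Origin under its centre.
- glue_stick: Bystander: glue stick standing loose and upright in the middle before the beam, 29 mm in diameter, 90 mm tall. Origin under its centre.
- screwdriver_grip (a point): Bystander: screwdriver with an orange handle lying loose at the right, about 180 mm long, under 40 mm high. Point in its handle.
- wrench_grip (a point): Bystander: steel open-ended wrench lying loose at the left, about 150 mm long, under 15 mm high. Point in its handle.
Not all that is in view belongs to the job. What is shaped like the part that bears motor_mount_plate but green or orange is not meant.

How it is judged:
By the outcome, as a careful person would: the job done as asked, in the order asked, and still so for the second after the job is handed in, with the robot touching nothing.
It also fails if it takes over 72 s, if anything falls off the work surface, if the arm or the gripper's body presses on something with over 40 N, if the wrist force passes 120 N, or if a joint passes its speed limit or range.

## Working session

There is one attempt and no reset: what is moved stays moved. The work goes in short steps, each a Python script; the robot and the scene stay as the last script left them, time stands still between calls to the robot, and variables do not carry over. Pictures are saved under pics/ and viewed, at most 10 in all, crops included, and the job is handed in when it is done.

```bash
ls; mkdir -p pics
cat > h.py <<'E'
import numpy as np, cv2
from station import ctrl, camera, finish_job, regions_of, spot_point
from scipy.spatial.transform import Rotation as R
def proj(c,P):
    T=np.linalg.inv(c['pose']); p=T[:3,:3]@np.asarray(P,float)+T[:3,3]; u=c['mtx']@p; return u[:2]/u[2]
def ray(c,uv):
    d=c['pose'][:3,:3]@np.linalg.solve(c['mtx'],[uv[0],uv[1],1]); return c['pose'][:3,3],d/np.linalg.norm(d)
def onz(c,uv,z):
    o,d=ray(c,uv); return o+d*(z-o[2])/d[2]
def tri(obs):
    A=np.zeros((3,3));b=np.zeros(3);rs=[ray(c,u) for c,u in obs]
    for o,d in rs:
        M=np.eye(3)-np.outer(d,d);A+=M;b+=M@o
    X=np.linalg.solve(A,b); return X,max(np.linalg.norm(np.cross(X-o,d)) for o,d in rs)
def save(c,n): cv2.imwrite('pics/'+n,c['img'][:,:,::-1])
E
python3 - <<'E'
from h import *
np.set_printoptions(precision=3,suppress=True)
cs={n:camera(n) for n in('scene','side','wrist')}
for n,c in cs.items(): save(c,n+'0.png'); print(n,c['pose'][:3,3],c['pose'][:3,2])
for k in ['motor_mount_plate','motor_mount_flange','idler_mount_plate','idler_mount_flange','frame','left_corner','right_corner','carton','glue_stick','screwdriver_grip','wrench_grip']:
    for n,c in cs.items():
        print(k,n,[(np.round(d['point'],1),round(d['confidence'],2),onz(c,d['point'],0.0)[:2]) for d in spot_point(k,c)[:3]])
E
```

```text
pics
scene [1.18  0.277 0.828] [-0.637 -0.275 -0.72 ]
side [0.23  0.539 0.589] [ 0.36  -0.675 -0.644]
wrist [0.082 0.575 0.374] [ 0.306 -0.089 -0.948]
motor_mount_plate scene [(array([238.3, 185. ]), 0.93, array([ 0.315, -0.32 ])), (array([268.9, 239.4]), 0.91, array([ 0.464, -0.161])), (array([294.6, 202.3]), 0.87, array([ 0.326, -0.158]))]
motor_mount_plate side [(array([454.1, 256. ]), 0.88, array([ 0.318, -0.163])), (array([378., 234.]), 0.71, array([ 0.48 , -0.154])), (array([471.3, 212.7]), 0.61, array([ 0.326, -0.327]))]
motor_mount_plate wrist []
motor_mount_flange scene [(array([305.4, 189. ]), 0.96, array([ 0.27 , -0.153])), (array([248. , 173.9]), 0.83, array([ 0.265, -0.318])), (array([266.2, 225.2]), 0.71, array([ 0.424, -0.187]))]
motor_mount_flange side [(array([469.7, 258.8]), 0.84, array([ 0.288, -0.17 ])), (array([397.1, 229. ]), 0.72, array([ 0.451, -0.19 ])), (array([483.1, 213.3]), 0.57, array([ 0.302, -0.338]))]
motor_mount_flange wrist []
idler_mount_plate scene [(array([401.5, 279.2]), 0.78, array([0.471, 0.153]))]
idler_mount_plate side [(array([310.8, 335.6]
[... 1092 characters left out ...]
1.3, 255.4]), 0.88, array([ 0.46, -0.01]))]
carton side [(array([356.2, 275.8]), 0.9, array([ 0.466, -0.017])), (array([379.8, 232.4]), 0.32, array([ 0.479, -0.161]))]
carton wrist []
glue_stick scene [(array([315.5, 289.8]), 0.69, array([ 0.562, -0.005]))]
glue_stick side [(array([312.4, 265.6]), 0.85, array([ 0.553, -0.001]))]
glue_stick wrist []
screwdriver_grip scene [(array([199.9, 220.2]), 0.81, array([ 0.464, -0.343]))]
screwdriver_grip side [(array([412.7, 186.2]), 0.6, array([ 0.48 , -0.367]))]
screwdriver_grip wrist []
wrench_grip scene [(array([483.1, 296.5]), 0.92, array([0.457, 0.32 ]))]
wrench_grip side [(array([256.8, 430.1]), 0.87, array([0.454, 0.322]))]
wrench_grip wrist []
```

```bash
python3 -c "
import cv2,numpy as np
print(1)"
```

```text
1
```

View pics/scene0.png

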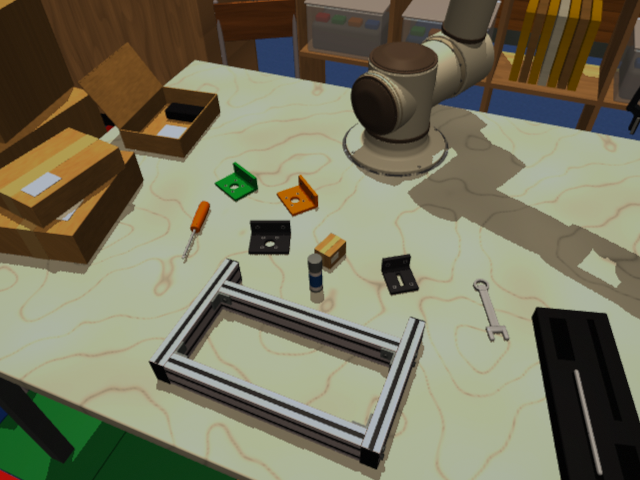

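View pics/side0.png

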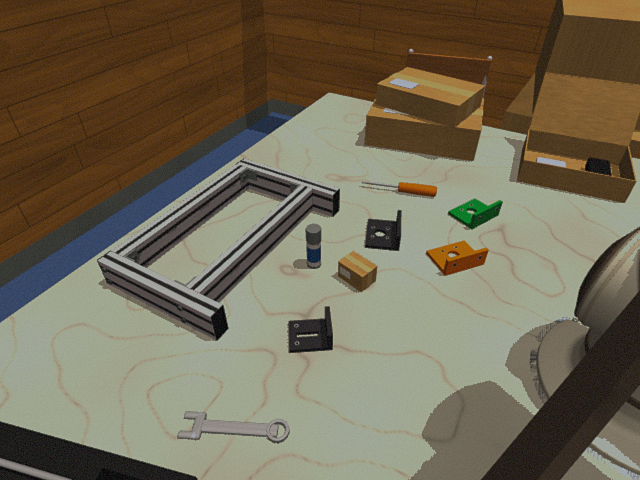

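The scene view has the robot at the top. The wide black angle (269,239) is on the robot's right and the narrow one (400,275) on its left. The green and orange look-alikes lie nearer the robot, and the frame's near beam runs from (235,285) to (415,335). The side view agrees: wide at (380,234), narrow at (311,335). So the angles have to swap sides. Next I'll take wrist views on the way to the wide angle.

```bash
cat >> h.py <<'E'
np.set_printoptions(precision=4,suppress=True)
def down(yaw):  # tool z down, tool x at yaw
    x=np.array([np.cos(yaw),np.sin(yaw),0]);z=np.array([0,0,-1.]);return R.from_matrix(np.c_[x,np.cross(z,x),z]).as_quat()
E
python3 - <<'E'
from h import *
M=R.from_quat(ctrl.get_eef_rot()).as_matrix(); print(M, ctrl.get_clock())
sg=np.sign(M[0,0]); yaw=0 if sg>0 else np.pi
s=camera('scene');d=camera('side')
names=['motor_mount_plate','motor_mount_flange','idler_mount_plate','idler_mount_flange','left_corner','right_corner']
obs={}
for n in names: obs[n]=[(c,p['point']) for c in(s,d) for p in spot_point(n,c)]
ctrl.move_to([0.48,0.13,0.30],down(yaw)); w=camera('wrist'); save(w,'w1.png'); print(ctrl.get_clock())
def rep(w):
    for n in names:
        for p in spot_point(n,w): 
            z={'plate':.004,'lange':.023}.get(n[-5:],0)
            print(n,np.round(p['point'],1),round(p['confidence'],2),onz(w,p['point'],z))
            for i in range(len(obs[n])):
              X,e=tri([obs[n][i],(w,p['point'])])
              if e<.006: print('   tri',i,X,e)
rep(w)
ctrl.move_to([0.46,-0.15,0.30],down(yaw)); w=camera('wrist'); save(w,'w2.png'); print(ctrl.get_clock())
rep(w)
E
```

```text
[[-0.9603  0.279  -0.    ]
 [ 0.279   0.9603 -0.0001]
 [-0.     -0.0001 -1.    ]] 1.8
4.4833
motor_mount_plate [ 78.5 182.5] 0.87 [ 0.4744 -0.1539  0.004 ]
   tri 0 [ 0.4737 -0.1545  0.0079] 0.0026687268620156778
   tri 5 [ 0.4764 -0.1551  0.0009] 0.001651711845098505
motor_mount_plate [48.8 33.1] 0.64 [ 0.3149 -0.1527  0.004 ]
   tri 1 [ 0.3122 -0.1617 -0.0109] 0.0005577512007048629
   tri 4 [ 0.3169 -0.1506  0.0044] 0.002331649796203044
motor_mount_flange [ 53.7 155.9] 0.61 [ 0.4411 -0.1633  0.023 ]
   tri 0 [ 0.4415 -0.1667  0.0189] 0.00047562170253000397
   tri 1 [ 0.4289 -0.0749  0.1447] 0.0026208066839226874
   tri 4 [ 0.4409 -0.1695  0.0151] 0.0011486507699407969
motor_mount_flange [48.1  3.4] 0.56 [ 0.2923 -0.1351  0.023 ]
   tri 0 [ 0.2312 -0.2902 -0.2138] 0.004348725189659476
   tri 1 [ 0.2911 -0.1376  0.0177] 0.0006947762953335391
   tri 6 [ 0.2912 -0.1341  0.0276] 0.0025390948088487805
idler_mount_plate [326.7 182.1] 0.85 [0.4737 0.145  0.004 ]
   tri 0 [ 0.474   0.1486 -0.0012] 0.0035293831301985495
   tri 1 [0.4726 0.1448 0.0116] 0.00027880672038694214
idler_mount_flang
[... 1833 characters left out ...]
206081188318
idler_mount_plate [428.  188.1] 0.35 [ 0.4614 -0.012   0.004 ]
idler_mount_plate [302.8 173.9] 0.22 [ 0.4444 -0.1635  0.004 ]
idler_mount_flange [563.5 177.9] 0.59 [0.4459 0.1367 0.023 ]
   tri 1 [0.4454 0.1388 0.0194] 0.0011166015156661678
left_corner [564.  323.2] 0.64 [0.6511 0.1969 0.    ]
   tri 0 [0.6481 0.1981 0.0029] 0.0033533491212711774
   tri 1 [0.6507 0.1957 0.002 ] 0.0006460219345811292
left_corner [310.4 194.9] 0.37 [ 0.4707 -0.1546  0.    ]
right_corner [308.2 317.9] 0.55 [ 0.6428 -0.1582  0.    ]
   tri 0 [ 0.6438 -0.1583 -0.0015] 0.0001252608832981777
   tri 2 [ 0.6439 -0.1582 -0.0022] 0.00021846212537378
right_corner [423.5 257.9] 0.23 [ 0.5538 -0.0075  0.    ]
```

```bash
python3 -c "
import cv2,numpy as np
a=cv2.imread('pics/w1.png');b=cv2.imread('pics/w2.png')
cv2.imwrite('pics/w12.png',np.vstack([cv2.resize(a,(400,300)),cv2.resize(b,(400,300))]))"
```

```text
(no output)
```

View pics/w12.png

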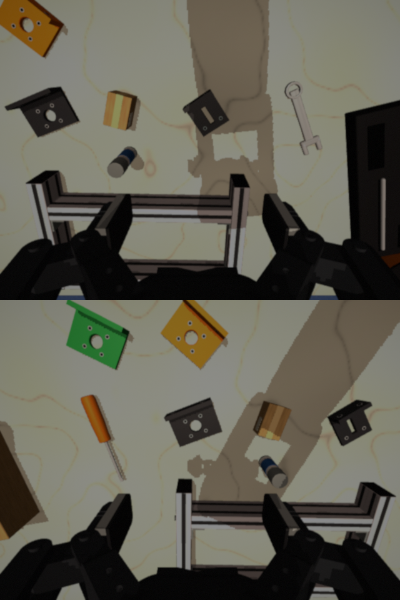

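Network points and triangulation agree: the wide plate's centre is at about (0.474,-0.156,0.004) and its flange at (0.442,-0.162,0.022). The corners come out near (0.651,0.197) and (0.644,-0.158). In the picture w2 half, the wide angle is at (193,422), the narrow at (350,423) and the glue stick at (272,470). I'll refine the angle poses with a silhouette fit, then carry the wide one.

```bash
cat >> h.py <<'E'
from scipy.optimize import minimize
def model(w): # corner sets of plate and flange in part axes, origin plate centre
    g=lambda xs,zs:np.array([[x,y,z] for x in xs for y in(-w/2,w/2) for z in zs])
    return g((-.03475,.03475),(-.004,.004)),g((.02675,.03475),(-.004,.034))
def fit(c,mask,w,p0):  # flat pose: x,y,th (heading of own x)
    def iou(p):
        m=np.zeros(mask.shape,np.uint8);Rz=R.from_euler('z',p[2]).as_matrix()
        for B in model(w):
            uv=np.array([proj(c,Rz@b+[p[0],p[1],.004]) for b in B])
            cv2.fillConvexPoly(m,np.round(cv2.convexHull(uv.astype(np.float32))*16).astype(np.int32),1,cv2.LINE_8,4)
        m=m>0; return -(m&mask).sum()/(m|mask).sum()
    r=minimize(iou,p0,method='Nelder-Mead',options=dict(initial_simplex=np.array(p0)+np.array([[0,0,0],[.006,0,0],[0,.006,0],[0,0,.15]]),xatol=1e-4,fatol=1e-4)); return r.x,-r.fun
def getfit(name,w,p0,c):
    best=None
    for g in regions_of(name,c):
        m=g['mask']; v,u=np.argwhere(m).mean(0); X=onz(c,(u,v),.01)
        if np.hypot(*(X[:2]-p0[:2]))<.04:
            f=fit(c,cv2.morphologyEx(m.astype(np.uint8),cv2.MORPH_CLOSE,np.ones((25,25)))>0,w,p0)
            if best is None or f[1]>best[1]: best=f
    return best
# frame: from the mean of the networks' corners
F0=np.array([.648,.0193]);FY=np.arctan2(-.0070,.3548)   # middle of near face, yaw
ex=np.array([np.cos(FY),np.sin(FY)]);ey=np.array([-ex[1],ex[0]])
def fw(x,y,z): return np.r_[F0+ex*x+ey*y,z]   # x from near face, y left
def pick(cands,pos):
    o=[]
    for yw in cands:
        q=ctrl.solve_ik(pos,down(yw))
        if q is not None:o.append((abs(q[5]),yw))
    return min(o)[1]
E
python3 - <<'E'
from h import *
w=camera('wrist')
f=getfit('motor_mount_plate',.09,[.474,-.1555,np.pi+.2],w); n=getfit('idler_mount_plate',.06,[.475,.147,np.pi+.4],w)
for c in ('scene','side'):
    k=camera(c);print(c,getfit('motor_mount_plate',.09,[.474,-.1555,np.pi+.2],k),getfit('idler_mount_plate',.06,[.475,.147,np.pi+.4],k))
print(f,n)
x,y,t=f[0]
assert np.hypot(x-.474,y+.1555)<.007 and f[1]>.8
fl=np.array([x+.03075*np.cos(t),y+.03075*np.sin(t)]);print('flange',fl)
yaw=pick([t+np.pi/2,t-np.pi/2],[*fl,.013]); dy=np.pi+FY-t
print('q6 yaw',yaw)
ctrl.move_gripper(.045)
ctrl.move_to([*fl,.09],down(yaw)); ctrl.line_to([*fl,.0135],speed=.12,max_force=15)
ctrl.move_gripper(0,60); print('grip',ctrl.get_grip_width(),ctrl.get_gripper_force(),ctrl.get_clock())
ctrl.line_to([*fl,.17],speed=.25)
T=fw(-.006-.0695+.004,.1325,.17)
ctrl.move_to(T,down(yaw+dy)); ctrl.line_to([*T[:2],.03],speed=.2)
print(ctrl.line_to([*T[:2],.011],speed=.03,max_force=6),ctrl.get_eef_pos(),ctrl.get_grip_width(),ctrl.get_clock())
ctrl.move_gripper(.035); p=ctrl.get_eef_pos(); ctrl.line_to([*T[:2],.12],speed=.25)
s=camera('scene');save(s,'s2.png');d=camera('side')
for c in(s,d): print(getfit('motor_mount_plate',.09,[*fw(-.006-.035,.1325,0)[:2],np.pi],c))
print(ctrl.get_clock(),ctrl.get_q())
a=s['img'][200:440,250:570,::-1];b=d['img'][180:420,80:400,::-1]
cv2.imwrite('pics/s2c.png',cv2.resize(np.hstack([a,b]),(800,300)))
E
```

```text
scene (array([ 0.4738, -0.155 ,  3.4465]), np.float64(0.8921363952679193)) (array([0.475 , 0.1483, 3.7217]), np.float64(0.9319552110249785))
side (array([ 0.4705, -0.157 ,  3.5009]), np.float64(0.9245785270629991)) (array([0.4707, 0.1492, 3.6882]), np.float64(0.9406451612903226))
(array([ 0.4708, -0.1544,  3.5135]), np.float64(0.9730458221024259)) (array([0.4717, 0.15  , 3.7437]), np.float64(0.9438775510204082))
flange [ 0.4422 -0.1656]
q6 yaw 1.942752173060775
grip 0.0065236598785145174 59.76293921470642 9.4667
True [0.5791 0.1532 0.0139] 0.006835334021197199 12.9333
(array([0.584 , 0.1493, 3.3963]), np.float64(0.5642965204236006))
(array([0.6098, 0.1506, 3.1309]), np.float64(0.8227783452502554))
14.0917 [0.13   0.2617 1.5351 0.     1.3478 0.1497]
```

View pics/s2c.png

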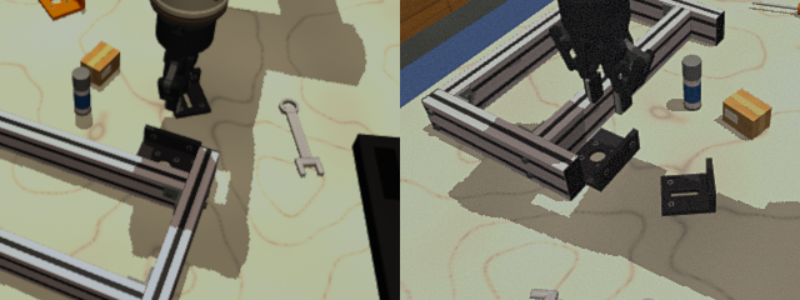

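The wide angle lies flat, squared up in the left corner: (165,150) in the left half and (605,160) in the right half. Next I'll nudge it to the rail and the beam, then tip it up about its bare edge by pushing the flange along an arc.

```bash
cat >> h.py <<'E'
def erect(w,yc,side): # side=+1 left rail, -1 right rail; yc: local y of part's centre now
    ctrl.move_gripper(0,60)
    yaw=pick([FY,FY+np.pi],fw(-.1,yc,.1)); q=down(yaw)
    def go(x,y,z,**k): return ctrl.line_to(fw(x,y,z),**k)
    loc=lambda:np.array([ (ctrl.get_eef_pos()[:2]-F0)@ex,(ctrl.get_eef_pos()[:2]-F0)@ey ])
    # to the rail
    ys=yc-side*(w/2+.0145+.012)
    ctrl.move_to(fw(-.05,ys,.11),q); go(-.05,ys,.012,speed=.2)
    print('rail',go(-.05,ys+side*.024,.012,speed=.03,max_force=5),loc()); l=loc()
    yc=l[1]+side*(w/2+.0145); go(-.05,l[1]-side*.004,.012,speed=.1); go(-.05,l[1]-side*.004,.11,speed=.25)
    # to the beam
    go(-.115,yc,.11,speed=.25); go(-.115,yc,.012,speed=.25)
    print('beam',go(-.068,yc,.012,speed=.03,max_force=8),loc()); xf=loc()[0]+.011+.0695
    go(xf-.0695-.011-.002,yc,.012,speed=.1); go(xf-.0695-.011-.002,yc,.029,speed=.1)
    for a in np.radians(np.arange(0,87,6)):
        X=-.0695*np.cos(a)+.03*np.sin(a);Z=.0695*np.sin(a)+.03*np.cos(a)
        if go(xf-.008*np.sin(a)+X-.011,yc,Z,speed=.06,max_force=30): print('force at',np.degrees(a),ctrl.get_wrist_force()); break
    print('xf',xf,'yc',yc,ctrl.get_clock(),loc(),ctrl.get_wrist_force())
    return xf,yc
E
python3 - <<'E'
from h import *
erect(.09,.1325,1)
s=camera('scene');d=camera('side')
a=s['img'][200:440,250:570,::-1];b=d['img'][180:420,80:400,::-1]
cv2.imwrite('pics/s3c.png',cv2.resize(np.hstack([a,b]),(800,300)))
E
```

```text
rail False [-0.05    0.0849]
beam True [-0.0808  0.1442]
xf -0.00030226832400453985 yc 0.14441627958668568 25.2833 [0.0048 0.1445] [ 4.3505  0.2048 14.2709]
```

View pics/s3c.png

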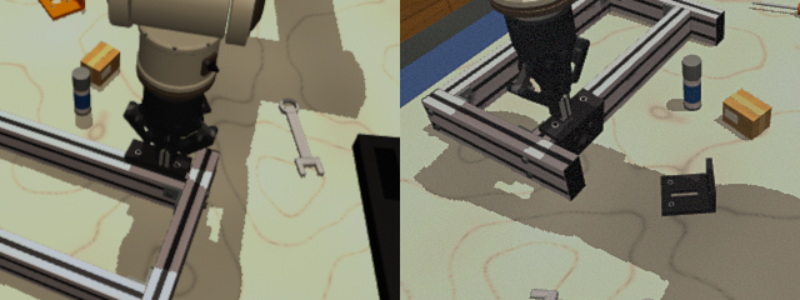

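The wide angle is now almost upright, with its flange over the beam (160,155). I'll lift off, slide it along to the rail, press it flush and check.

```bash
cat >> h.py <<'E'
loc=lambda:np.array([(ctrl.get_eef_pos()[:2]-F0)@ex,(ctrl.get_eef_pos()[:2]-F0)@ey])
def settle(w,side,xf,dy):
    go=lambda x,y,z,**k:ctrl.line_to(fw(x,y,z),**k)
    l=loc(); go(l[0],l[1],.10,speed=.2)
    yc=side*(.18-w/2)
    ys=yc-side*(w/2+.035); go(-.06,ys,.10,speed=.25); go(-.0145+xf,ys,.10,speed=.25); go(-.0145+xf,ys,.03,speed=.2)
    print('rail',go(-.0145+xf,ys+side*.042,.03,speed=.03,max_force=6),loc())
    l=loc(); go(-.0145+xf,l[1]-side*.005,.03,speed=.1); go(-.05,l[1]-side*.005,.03,speed=.2)
    go(-.05,yc+dy,.03,speed=.2)
    print('beam',go(-.008,yc+dy,.03,speed=.04,max_force=8),loc())
    go(-.05,yc+dy,.03,speed=.2); go(-.05,yc+dy,.12,speed=.25); print(ctrl.get_clock())
E
python3 - <<'E'
from h import *
settle(.09,1,0,-.028)
ctrl.move_to([.46,.1,.3],down(np.pi))
w=camera('wrist');s=camera('scene');print(ctrl.get_clock())
n=getfit('idler_mount_plate',.06,[.472,.149,3.72],w);print(n)
a=s['img'][230:410,270:510,::-1];b=w['img'][200:440,240:560,::-1]
cv2.imwrite('pics/s4c.png',np.hstack([cv2.resize(a,(400,300)),cv2.resize(b,(400,300))]))
E
```

```text
rail True [-0.0144  0.0724]
beam True [-0.0188  0.1069]
30.325
31.3417
(array([0.4722, 0.1489, 3.7369]), np.float64(0.96214405360134))
```

View pics/s4c.png

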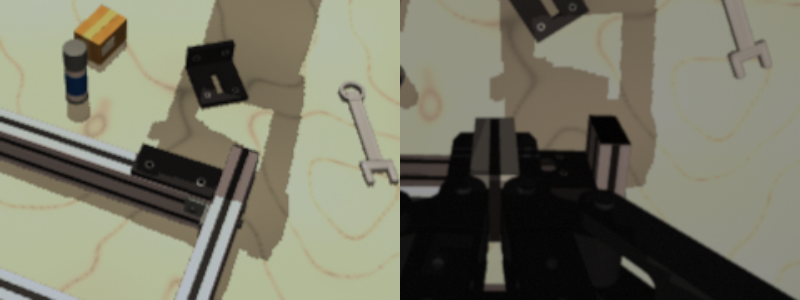

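The wide angle is standing against the beam: flange at (180,170) in the left half, end near the rail at (225,185). I need to measure the gap to the rail, so I'll take a wrist close-up.

Run:
```python
from h import *
ctrl.move_to(fw(.06,.15,.2),down(np.pi+FY))
w=camera('wrist');save(w,'w5.png');print(ctrl.get_clock())
for P in [fw(0,.18,.0695),fw(0,.18,.06),fw(0,.09,.0695),fw(-.008,.09,.0695),fw(.03,.09,.0695),fw(-.05,.18,.06)]: print(np.round(proj(w,P),1))
u,v=proj(w,fw(0,.135,.0695)).astype(int)
v0=max(0,min(v-120,240));u0=max(0,min(u-200,240));print(u0,v0)
cv2.imwrite('pics/w5c.png',cv2.convertScaleAbs(cv2.resize(w['img'][v0:v0+240,u0:u0+400,::-1],(800,480)),alpha=1.8))
```

```text
32.5167
[356.  147.4]
[354.6 146.4]
[232.8 147.4]
[232. 136.]
[235.6 188.1]
[357.1  74.1]
94 27
```

View pics/w5c.png

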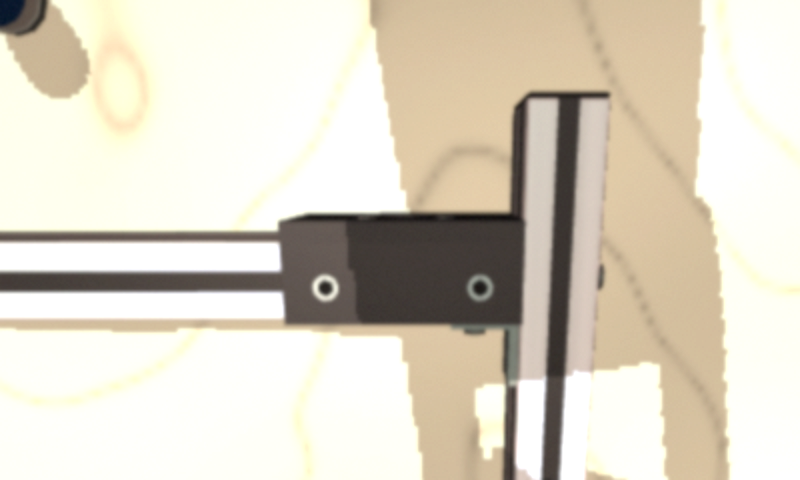

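The close-up shows the wide angle seated as asked: its end touches the rail at (522,270), its plate is flush and its flange ends at the beam's far face. Now I'll do the narrow one.

```bash
python3 - <<'E'
import re
s=open('h.py').read()
a=s.index("    # to the rail\n");b=s.index("    # to the beam\n")
s=s[:a]+"    ctrl.move_to(fw(-.115,yc,.11),q)\n"+s[b:]
open('h.py','w').write(s)
E
python3 - <<'E'
from h import *
x,y,t=.472,.149,3.735
fl=np.array([x+.03075*np.cos(t),y+.03075*np.sin(t)])
yaw=pick([t+np.pi/2,t-np.pi/2],[*fl,.013]); dy=np.pi+FY-t
ctrl.move_gripper(.045)
ctrl.move_to([*fl,.09],down(yaw)); ctrl.line_to([*fl,.0135],speed=.12,max_force=15)
ctrl.move_gripper(0,60); print('grip',ctrl.get_grip_width(),ctrl.get_gripper_force(),ctrl.get_clock())
ctrl.line_to([*fl,.17],speed=.25)
T=fw(-.006-.0695+.004,-.1475,.17)
ctrl.move_to(T,down(yaw+dy)); ctrl.line_to([*T[:2],.03],speed=.2)
print(ctrl.line_to([*T[:2],.011],speed=.03,max_force=6),ctrl.get_eef_pos(),ctrl.get_grip_width(),ctrl.get_clock())
ctrl.move_gripper(.035); ctrl.line_to([*T[:2],.11],speed=.25)
erect(.06,-.1475,-1)
s=camera('scene');d=camera('side')
a=s['img'][200:380,170:410,::-1];b=d['img'][130:310,200:440,::-1]
cv2.imwrite('pics/s6c.png',cv2.resize(np.hstack([a,b]),(800,300)))
E
```

```text
grip 0.006684486867072767 59.583547711372375 35.3333
True [ 0.5736 -0.1268  0.0139] 0.006650370112329857 38.6
beam True [-0.0803 -0.1474]
xf 0.00016982160721845663 yc -0.1475 47.9417 [ 0.0052 -0.1477] [ 3.7092  1.0884 14.5634]
```

View pics/s6c.png

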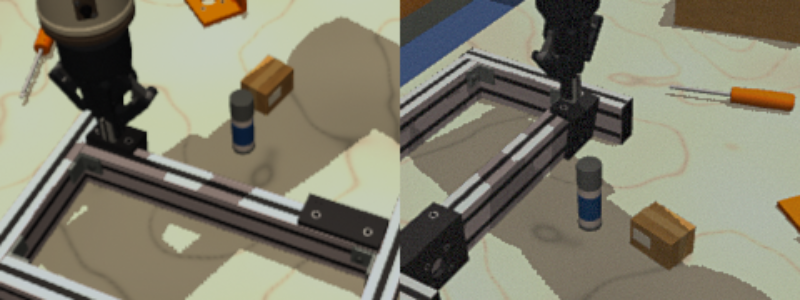

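The narrow angle is up in the right corner at (118,135), and the wide one still stands at (345,220). I'll settle this one the same way and check.

Run:
```python
from h import *
settle(.06,-1,0,.012)
ctrl.move_to(fw(.06,-.15,.2),down(np.pi+FY))
w=camera('wrist');s=camera('scene');print(ctrl.get_clock())
u,v=proj(w,fw(0,-.15,.0695)).astype(int)
v0=max(0,min(v-120,240));u0=max(0,min(u-160,320));print(u0,v0,proj(w,fw(0,-.18,.0695)))
a=cv2.convertScaleAbs(w['img'][v0:v0+240,u0:u0+320,::-1],alpha=1.8);b=s['img'][170:410,170:490,::-1]
cv2.imwrite('pics/w7c.png',cv2.resize(np.hstack([a,b]),(800,300)))
```

```text
rail True [-0.0144 -0.1033]
beam True [-0.0197 -0.1378]
52.9167
55.75
154 27 [273.4256 147.3413]
```

View pics/w7c.png

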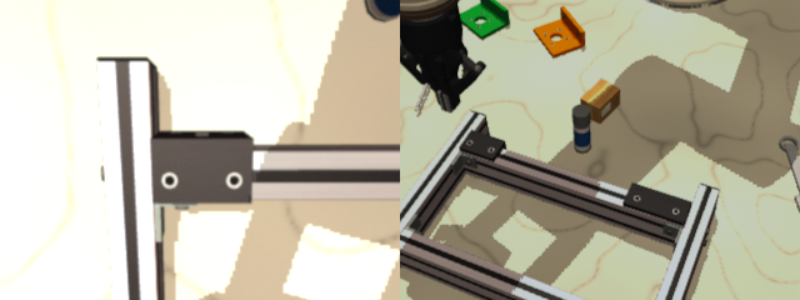

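Both angles stand in their corners: the narrow one touches the right rail at (153,170) and is flush with the beam, and the wide one is unchanged at (655,200). The bystanders in view are where they were and the robot is clear, so I'm handing in.

```bash
python3 -c "
from h import *
print(finish_job())"
```

```text
the job is handed in; nothing more can be done
None
```

I handed the job in at about 56 s on the robot's clock (limit 72 s): the wide angle stands in the left corner and the narrow one in the right. In the last pictures each is flush with the beam, against its rail and with its flange over the beam, and the carton, glue stick, screwdriver and wrench were not touched.

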